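# Scan the label, close the double-lidded tin, lift its outer lid for a check

## Task

Book in the sample tin: pick up the hand scanner and hold it steady, level, over the middle of the barcode label for a full second with its window about 7 cm above the label and its handle running the same way as the bars, then lay it flat on the desk again and let go. Then carry the two nested lids together to the tin and lower them gently until the inner lid sits fully home in its mouth, and lift the outer lid alone by its knob, leaving the inner lid undisturbed in place. Finish while still holding the outer lid level, about 10 cm straight above the inner lid; do not shove the tin or disturb the other things on the desk.

Things in the scene. Friction and masses are not known exactly. Their poses are not given: they have to be found in the camera images.
- scanner: Bar-shaped hand scanner lying flat, 160 mm long: grey handle 34 wide, 26 high (x -85 to +30 mm), wider black head 56 wide, 24 high at the +x end (x +30 to +75 mm). Origin: on the flat underside, below the handle's centre line, near the centre of mass: grip here across the 34 mm width (y). x points along the handle to the head, z up. 0.13 to 0.23 kg.
- scanner_window (a point): Middle of the reading window, on the underside of the scanner's head, 50 mm ahead (+x) of the scanner's origin; it looks along the scanner's -z (straight down). Axes as the scanner's.
- label: Barcode label, white paper with black bars, in a clear holder 66 x 96 mm, 8 mm high, fixed flat on the desk. Origin: centre of its underside, z up. y is the long side, along which the bars follow one another; each bar runs along x. To read it the scanner's long axis (x) lies parallel to the label's x, either way round.
- label_center (a point): Middle of the barcode, on the label's upper face, 9 mm above the desk. Axes as the label's.
- tin: Round steel tin standing open on the desk, loose, 1.2 kg: body 96 mm in diameter up to 70 mm height, sloping shoulder to 78 mm, then an upright neck 60 mm outside, 52 mm bore, its flat rim at 105 mm height. Closed 27 mm below the rim. Origin: centre of its underside, z up.
- tin_mouth (a point): Centre of the tin's mouth, at the height of the neck's rim (105 mm above the desk).
- lid_inner: Inner steel lid, loose, standing on its plug. From below: plug 46 mm in diameter, 14 high, enters the tin's mouth; round rim 66 mm in diameter, height 14 to 28 mm (grip both lids here from above; it rests on the tin's neck); boss 43 mm in diameter, height 28 to 40, hidden in the outer lid. Origin: centre of the plug's underside, z up; fully home it is 91 mm above the tin's origin. 0.11 to 0.18 kg.
- lid_outer: Outer steel lid, a loose cap nested over the inner lid's boss (2.5 mm play, not fastened: lifting it lifts it alone): 58 mm in diameter, 18 high, hollow 14 deep from below; round knob 20 mm in diameter, 18 high on top (18 to 36 mm above the origin). Origin: centre of its lower edge, z up; nested it is 28 mm above the inner lid's origin. 0.08 to 0.13 kg.
- calculator: Bystander: black desk calculator, 120 x 76 x 14 mm. Origin: centre of its underside.
- cutter: Bystander: slim grey box cutter, 140 x 20 x 12 mm along x. Origin: centre of its underside.
- tape: Bystander: cardboard roll core, 104 mm in diameter, 48 mm high. Origin: centre of its underside.
- ink_pad: Bystander: black ink pad, 90 x 60 x 18 mm. Origin: centre of its underside.
- stapler: Bystander: desk stapler, 130 x 34 x 42 mm along x. Origin: centre of its underside.
Not all that is in view belongs to the job. Leave any purple, turquoise or yellow look-alike of the lid_inner alone.

How it is judged:
On the way, in this order (a step that is already met when the one before it is completed fails the run):
1. the held scanner is aimed at the label and kept steady for 0.8 s: window 40 to 100 mm above the label, over its middle within 15 mm each way, level, square to the bars within 15 degrees (x of label_center in the frame of scanner_window between -0.015 and 0.015 m and y of label_center in the frame of scanner_window between -0.015 and 0.015 m and z of label_center in the frame of scanner_window between -0.1 and -0.04 m and angle between scanner's own z axis and vertical below 0.17 rad and angle between the x axis of scanner and the x axis of label, either way round below 0.26 rad and linear speed of scanner below 0.03 m/s and contact force between scanner and the fingers above 0.5 N), for 0.8 s.
2. the scanner lies flat on the desk again, let go (height (world z) of scanner below 0.008 m and angle between scanner's own z axis and vertical below 0.1 rad and contact force between scanner and the fingers below 0.1 N and linear speed of scanner below 0.03 m/s), for 0.2 s.
3. both lids sit nested on the tin, the inner lid fully home (z of lid_inner in the frame of tin between 0.088 and 0.094 m and horizontal distance between lid_inner and tin below 0.006 m and angle between lid_inner's own z axis and vertical below 0.06 rad and z of lid_outer in the frame of lid_inner between 0.025 and 0.031 m and horizontal distance between lid_outer and lid_inner below 0.006 m and angle between lid_outer's own z axis and vertical below 0.08 rad), for 0.3 s.
At the end, for the whole second after the job is handed in: Outer lid held still in the fingers, level within 0.2 rad, 50 to 180 mm above its nested place, within 50 mm sideways; inner lid untouched and home in the tin (height within 3 mm, centre 6 mm, tilt 0.06 rad); tin upright; scanner flat on the desk, let go (all of step 2 and z of lid_inner in the frame of tin between 0.088 and 0.094 m and horizontal distance between lid_inner and tin below 0.006 m and angle between lid_inner's own z axis and vertical below 0.06 rad and linear speed of lid_inner below 0.02 m/s and contact force between lid_inner and the fingers below 0.1 N and angle between tin's own z axis and vertical below 0.05 rad and z of lid_outer in the frame of lid_inner between 0.078 and 0.208 m and horizontal distance between lid_outer and lid_inner below 0.05 m and angle between lid_outer's own z axis and vertical below 0.2 rad and linear speed of lid_outer below 0.03 m/s and contact force between lid_outer and the fingers above 0.5 N and contact force between lid_outer and lid_inner below 0.05 N and contact force between lid_outer and tin below 0.05 N); the arm keeps its last pose, push and grip.
It fails at once if the outer lid is parted from the inner lid (by more than 15 mm) while the inner lid is not home in the tin (distance between lid_outer and lid_inner above 0.043 m and not (z of lid_inner in the frame of tin between 0.086 and 0.097 m and horizontal distance between lid_inner and tin below 0.008 m)).
It fails at once if the inner lid drops onto the tin (faster than 0.4 m/s within 40 mm of its seat) (horizontal distance between lid_inner and tin below 0.03 m and z of lid_inner in the frame of tin below 0.131 m and linear speed of lid_inner above 0.4 m/s).
It fails at once if the tin is shoved more than 20 mm or tipped (distance of tin from where it was at the start of the episode above 0.02 m or angle between tin's own z axis and vertical above 0.15 rad).
It fails at once if a bystander is moved more than 30 mm (distance of any of calculator, cutter, tape, ink_pad, stapler from where it was at the start of the episode above 0.03 m).
It also fails if it takes over 72 s, if anything falls off the work surface, if the arm or the gripper's body presses on something with over 40 N, if the wrist force passes 120 N, or if a joint passes its speed limit or range.

## Robot

A 6-joint arm with a two-finger parallel gripper is mounted at the origin on the work surface. World frame = base frame: x ahead of the robot, y to its left, z up, the work surface at z = 0. Lengths are in m, angles in rad, forces in N, time in s.
With the tool pointing down it reaches from about 0.35 to 0.975 m from the base axis. Payload 4.9 kg.
Tool frame: the origin (TCP) lies midway between the tips of the shut fingers; the grasp point (between the pads) lies ctrl.tcp_to_grasp behind it (ctrl.tcp_to_grasp is the distance from the TCP to the grasp point, in m); z points along the fingers, y is the direction in which the jaws open and shut (so a half turn about z gives the same grasp; the last joint's range is limited). The gripper opens to 85 mm and grips with 20 to 120 N. Pads are 22 mm wide; open, the fingers measure 114 mm over their backs; the gripper's body (76 mm by 85 mm) begins 54 mm behind the grasp point. The pads swing forward as they close: fully open they stand 13 mm farther back than shut.
Start: joints at [1.147, 0.053, 1.613, -0, 1.476, -0.119], TCP at [0.188, 0.596, 0.231] pointing down, gripper open.
Joint ranges: [-3.01, 3.01], [-1.01, 2.22], [0.06, 2.58], [-1.02, 4.17], [0.09, 2.62], [-3.14, 3.14]. Speed limits (rad/s): [2.57, 2.57, 3.14, 3.14, 3.14, 3.14].

## Interface

Orientations are given as a rotation vector (axis times angle).
In Python, from station import ctrl, get_image, calibration, finish_job, models gives the robot as it stands.
- The arm moves only by the shell command python3 -m creep 'ROWS' [FORCE]. ROWS is JSON, a list of rows, each a list of 7 numbers: the opening, from 0 (shut) to 1 (fully open), then the shift along the tool's x, y, z in m, then the turn, a rotation vector about the tool's x, y, z in degrees. A call has 1 to 20 rows; each row shifts and turns the commanded pose from where the row before left it, along the tool's axes as they then stand; what a row does not reach is not made up. A row lasts 1/10 s, in which the tool goes at most 50 mm and 8.59 degrees, less where a joint would pass 70% of its speed; a pose out of reach is approached as far as the arm can. A call with a gripper value outside its range is refused whole. The fingers move at their own pace and stop on an object; FORCE is the grip in N (left out, the last holds). Time passes only in rows, so rows that do not move let the fingers close. It gives the time, the measured TCP pose, the force and the opening at its end, in the units of the state.
- ctrl.get_obs(): the state, without advancing time (a new reading comes with each control period).
- get_image(name): name is "scene" or "side" or "wrist"; returns the picture (384x512x3 uint8, red, green, blue); there is no depth.
- calibration(name): a dict with "mtx" (3x3 intrinsics, pixels), "R" (3x3) and "t" (3): a world point X has camera coordinates R X + t. Camera axes: x right, y down, z forward; pixel columns grow to the right and rows downward; lengths in m; the calibration is good to about 2 mm. A picture is of the moment at which its call begins: read the wrist's pose just before it. calibration takes no time and is no camera call; for the wrist camera it gives the pose at the moment of the call.
- finish_job(): hands the job in, once; it reports no verdict.
Trained networks look in the newest picture that a camera, given by its name, has taken for a name from the list of things; names that differ only in an ending like _2 or _b are one class to them, and where a whole thing is asked for, a point or a joint stands for the part that bears it (a point fixed in the world has none). Each returns a list of dicts, best first, with "conf" (0 to 1); they miss things now and then, are a little off and sometimes report something else, mostly with a low value. They report only what shows in the picture. A call takes as long as a camera call. They do not tell look-alikes from the thing itself.
- models.search_frame(camera, name): "extent" ([left, top, right, bottom] in pixels, round what is visible of it).
The state is a dict: "t": time; "q": joint angles; "dq": joint speeds; "effort": joint torques, N m; "tool_pos": TCP position; "tool_rot": TCP orientation; "contact_force": force on the tool from outside, world axes, zero at the start; "wrist_torque": the same for the moment, N m; "opening": finger opening in m.
Only numpy, scipy, OpenCV 4.12 (cv2) and the standard library are available. Lean on these libraries where they do the work, as an engineer would, in place of code of your own. Each camera call takes 0.05 s, during which the arm holds its last target. There are 200 camera calls.

## Working session

There is one attempt and no reset: what is moved stays moved. The work goes in short steps, Python scripts to look and compute and a shell command to move; the robot and the scene stay as the last step left them, time stands still between calls to the robot, and variables do not carry over. Pictures are saved under pics/ and viewed, about 8 in all and at most 12, crops included, and the job is handed in when it is done.

```bash
mkdir -p pics; ls
python3 - <<'E'
from station import ctrl,get_image,calibration,models
import cv2,numpy as np
np.set_printoptions(precision=4,suppress=True)
o=ctrl.get_obs();print(o['t'],o['tool_pos'],o['tool_rot'],o['opening'],ctrl.tcp_to_grasp)
ims=[]
for n in['scene','side']:
    im=get_image(n);cv2.imwrite(f'pics/{n}0.png',im[:,:,::-1])
    c=calibration(n);print(n,c['mtx'].tolist(),c['R'].tolist(),c['t'])
    for k in['scanner','label','tin','lid_inner','lid_outer']:
        print(k,[(np.round(d['extent']).tolist(),round(d['conf'],2)) for d in models.search_frame(n,k)])
E
for n in scene side; do python3 -c "
import cv2;i=cv2.imread('pics/$n'+'0.png');cv2.imwrite('pics/$n'+'0b.png',cv2.resize(i,(800,600),interpolation=cv2.INTER_CUBIC))"; done
```

```text
pics
0.0 [0.1873 0.5956 0.2301] [-0.4768 -3.1046  0.0032] 0.08534742622693196 0.0187
scene [[438.9228291668028, 0.0, 256.6458881015952], [0.0, 438.9228291668028, 189.65918826115322], [0.0, 0.0, 1.0]] [[0.6807597670661585, 0.7323539264419137, -0.014962151220382297], [0.38971335533705764, -0.379402218486281, -0.8391528211712219], [-0.6202335368358938, 0.5654305289182752, -0.5436898718490514]] [-0.4624 -0.1502  1.567 ]
scanner [([73.0, 229.0, 121.0, 269.0], 0.7)]
label [([281.0, 172.0, 313.0, 194.0], 0.93), ([210.0, 174.0, 244.0, 220.0], 0.57)]
tin [([211.0, 174.0, 245.0, 219.0], 0.85)]
lid_inner [([171.0, 221.0, 199.0, 244.0], 0.95), ([143.0, 265.0, 169.0, 294.0], 0.7), ([235.0, 234.0, 259.0, 258.0], 0.69), ([190.0, 258.0, 218.0, 272.0], 0.58)]
lid_outer [([192.0, 248.0, 217.0, 269.0], 0.73)]
side [[418.6818944966617, 0.0, 256.3967456988042], [0.0, 418.6818944966617, 190.8293684455237], [0.0, 0.0, 1.0]] [[0.9380935824687385, -0.34633520162941256, 0.005688465810949256], [-0.17982203528051338, -0.5009759400641037, -0.8465737670778969], [0.2960480808222576, 0.7931425064824112, -0.5322410151916669]] [-0.5472  0.2124  1.0489]
scanner [([213.0, 303.0, 285.0, 350.0], 0.73), ([205.0, 142.0, 220.0, 164.0], 0.73)]
label [([220.0, 178.0, 241.0, 194.0], 0.65)]
tin [([224.0, 191.0, 256.0, 240.0], 0.78)]
lid_inner [([313.0, 271.0, 345.0, 297.0], 0.88), ([222.0, 180.0, 244.0, 193.0], 0.73), ([260.0, 243.0, 287.0, 268.0], 0.72), ([302.0, 216.0, 321.0, 239.0], 0.58), ([309.0, 253.0, 326.0, 263.0], 0.5)]
lid_outer [([309.0, 239.0, 332.0, 258.0], 0.73), ([228.0, 188.0, 258.0, 239.0], 0.23)]
```

View pics/scene0b.png

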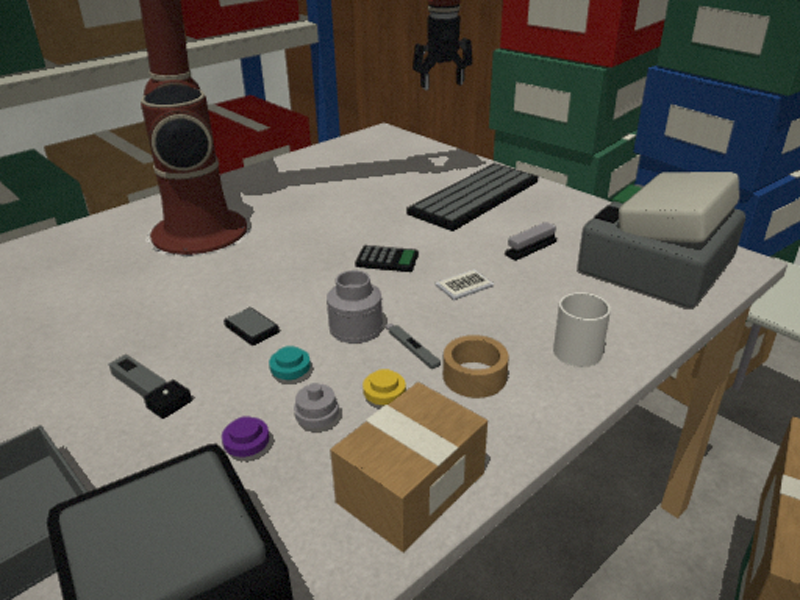

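View pics/side0b.png

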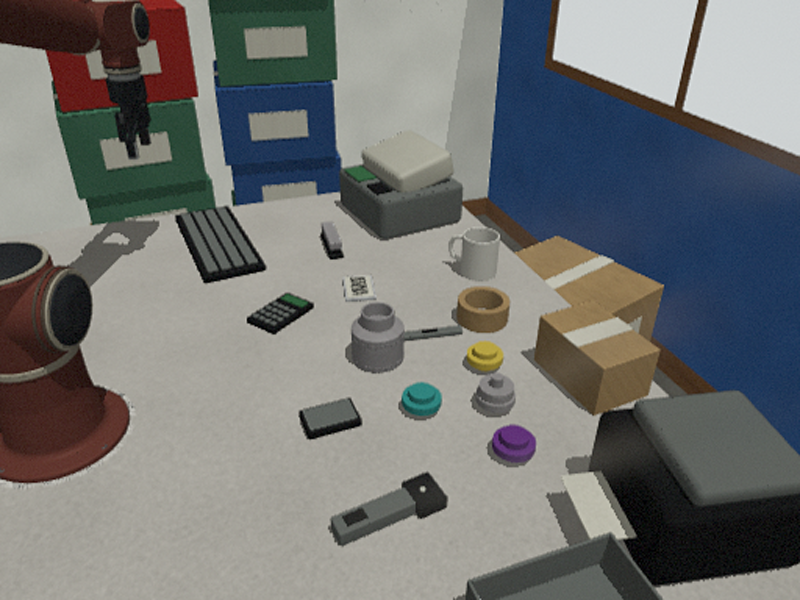

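The scene camera (800-wide view) shows the scanner at (150,385), the label at (464,284), the tin at (355,305) and the grey nested lids at (317,405). What could be taken for the lids: teal (290,363), yellow (384,387) and purple (246,437) look-alikes. The grey stack with the knob is the right one. The side view agrees, with the lids at (495,393), scanner at (390,508), tin at (377,337) and label at (359,289).

```bash
cat > h.py <<'E'
import numpy as np,cv2
from scipy.spatial.transform import Rotation as Ro
from station import ctrl,get_image,calibration,models
np.set_printoptions(precision=4,suppress=True)
def back(c,u,v,z):
    d=c['R'].T@np.linalg.solve(np.array(c['mtx']),[u,v,1.]);o=-c['R'].T@c['t']
    return o+d*(z-o[2])/d[2]
def proj(c,X):
    p=np.array(c['mtx'])@(np.array(c['R'])@np.array(X)+c['t']);return p[:2]/p[2]
def st():
    o=ctrl.get_obs();R=Ro.from_rotvec(o['tool_rot']).as_matrix()
    print('t',o['t'],'pos',np.array(o['tool_pos']),'x',R[:,0],'y',R[:,1],'z',R[:,2],'F',np.array(o['contact_force']),'op',o['opening']);return np.array(o['tool_pos']),R
def delta(xyz,yaw):
    "tool-frame shift and turn(deg) to reach TCP xyz, tool down, jaw axis y at yaw deg (mod 180)"
    p,R=st();a=np.radians(yaw)
    best=None
    for s in(1,-1):
        y=s*np.array([np.cos(a),np.sin(a),0]);z=np.array([0,0,-1.]);T=np.c_[np.cross(y,z),y,z]
        r=Ro.from_matrix(R.T@T).as_rotvec(degrees=True)
        if best is None or np.linalg.norm(r)<np.linalg.norm(best):best=r
    print('shift',R.T@(np.array(xyz)-p),'turn',best)
E
python3 - <<'E'
from h import *
S=calibration('scene');D=calibration('side');k=.64
def b(nm,s,d,z): print(nm,back(S,s[0]*k,s[1]*k,z)[:2],back(D,d[0]*k,d[1]*k,z)[:2])
b('knobtop',(316,387),(497,378),.064)
b('lidrim',(317,412),(495,402),.02)
b('scan head end',(180,388),(433,484),.024)
b('scan tail end',(120,363),(342,528),.026)
b('label',(464,284),(359,289),.009)
for s,d in zip([(437,285),(470,271),(493,284),(450,297)],[(343,278),(370,275),(376,297),(345,301)]):b('lc',s,d,.009)
b('tin rim',(352,279),(377,312),.105)
for nm in['tape']:b(nm,(476,352),(484,297),.048)
b('cutterA',(390,328),(405,335),.012);b('cutterB',(435,362),(462,329),.012)
W=calibration('wrist');p,R=st();print(R.T@(-W['R'].T@W['t']-p),W['R']@R,W['mtx'])
E
```

```text
knobtop [ 0.6899 -0.1784] [ 0.6809 -0.1885]
lidrim [ 0.6927 -0.1832] [ 0.6774 -0.1961]
scan head end [ 0.5045 -0.3068] [ 0.5116 -0.3267]
scan tail end [ 0.3811 -0.3487] [ 0.3692 -0.3566]
label [0.5886 0.2524] [0.5769 0.241 ]
lc [0.5544 0.212 ] [0.5575 0.2976]
lc [0.5634 0.2974] [0.6177 0.2901]
lc [0.6281 0.2928] [0.601 0.198]
lc [0.6018 0.1991] [0.5352 0.2049]
tin rim [0.5459 0.0111] [0.5397 0.004 ]
tape [0.7828 0.068 ] [0.785  0.0658]
cutterA [0.6006 0.0467] [0.6085 0.044 ]
cutterB [0.7237 0.0354] [0.7202 0.0252]
t 0.6 pos [0.1876 0.5962 0.2313] x [-0.9539  0.3001 -0.    ] y [ 0.3001  0.9539 -0.    ] z [ 0. -0. -1.] F [ 0.31    0.0294 -0.0472] op 0.08560791529737374
[ 0.084  -0.0013 -0.1437] [[-0.0002  1.     -0.    ]
 [-0.947  -0.0002 -0.3213]
 [-0.3213 -0.      0.947 ]] [[345.682    0.     256.0023]
 [  0.     345.682  199.9732]
 [  0.       0.       1.    ]]
```

```bash
python3 -m creep '[[1,-0.038,-0.018,0,0,0,0],[1,-0.038,-0.018,0,0,0,0],[1,-0.038,-0.018,0,0,0,0],[1,-0.038,-0.018,0,0,0,0],[1,-0.038,-0.018,0,0,0,0],[1,-0.038,-0.018,0,0,0,0],[1,-0.038,-0.018,0,0,0,0],[1,-0.038,-0.018,0,0,0,0],[1,-0.038,-0.018,0,0,0,0],[1,-0.038,-0.018,0,0,0,0],[1,-0.038,-0.018,0,0,0,0],[1,-0.038,-0.018,0,0,0,0],[1,0,0,0,0,0,0],[1,0,0,0,0,0,0]]'
python3 - <<'E'
from h import *
st();c=calibration('wrist');im=get_image('wrist');cv2.imwrite('pics/w1.png',im[:,:,::-1])
for n in ['label']:
  for d in models.search_frame('wrist',n):print(n,d)
g=cv2.cvtColor(im,cv2.COLOR_RGB2GRAY);print(proj(c,[.582,.247,.009]))
np.savez('w1.npz',**{k:np.array(c[k]) for k in('mtx','R','t')})
E
```

```text
t: 2.0
tool_pos: [0.5581, 0.2526, 0.2311]
tool_rot: [-0.48, -3.104, -0.0]
contact_force: [-0.3, 0.2, -0.1]
opening: 0.0853
t 2.0 pos [0.5581 0.2526 0.2311] x [-0.9534  0.3019  0.0006] y [0.3019 0.9534 0.    ] z [-0.0006  0.0002 -1.    ] F [-0.2794  0.1595 -0.1011] op 0.08534416581132591
label {'extent': [221.2, 146.0, 312.8, 211.4], 'conf': 0.68}
[258.8351 186.6939]
```

View pics/w1.png

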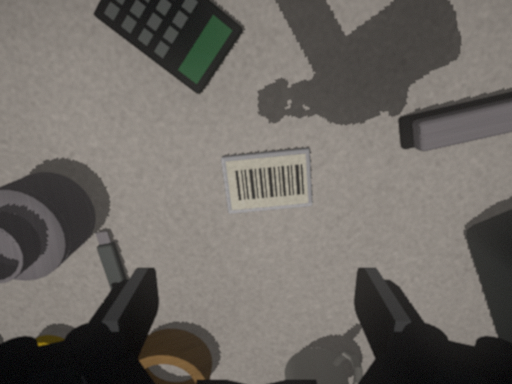

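The wrist view shows the label with corners at about (223,156), (309,148), (312,204) and (230,212), bars running up and down the picture. The stapler is at right (460,120) and the tin at left (25,235).

Run:
```python
from h import *
c=dict(np.load('w1.npz'))
P=[back(c,u,v,.008)[:2] for u,v in[(223,156),(309,148),(312,204),(230,212)]]
print(np.array(P),np.mean(P,0))
for a,b in((0,1),(3,2),(0,3),(1,2)):d=P[b]-P[a];print(np.linalg.norm(d),np.degrees(np.arctan2(d[1],d[0])))
h=[back(c,u,v,.009)[:2] for u,v in[(236,171),(304,165),(303,194),(237,199)]];print(np.mean(h,0))
delta([.43,-.34,.2301],107)
```

```text
[[0.5379 0.2205]
 [0.5574 0.3108]
 [0.6197 0.2978]
 [0.6009 0.2068]] [0.579 0.259]
0.09235546247464364 77.77977941785683
0.09296611511375442 78.35137593980416
0.06453811850401933 -12.276493444096095
0.06361296486145296 -11.7314618836314
[0.581  0.2601]
t 2.1 pos [0.5571 0.2538 0.2313] x [-0.9541  0.2995  0.0005] y [0.2995 0.9541 0.0001] z [-0.0004  0.0002 -1.    ] F [-0.6061 -0.6144 -0.0304] op 0.08530314563375008
shift [-0.0565 -0.6047  0.0011] turn [  0.0131  -0.0237 -34.427 ]
```

```bash
python3 -m creep '[[1,-0.0043,-0.0465,0,0,0,0],[1,-0.0043,-0.0465,0,0,0,0],[1,-0.0043,-0.0465,0,0,0,0],[1,-0.0043,-0.0465,0,0,0,0],[1,-0.0043,-0.0465,0,0,0,0],[1,-0.0043,-0.0465,0,0,0,0],[1,-0.0043,-0.0465,0,0,0,0],[1,-0.0043,-0.0465,0,0,0,0],[1,-0.0043,-0.0465,0,0,0,0],[1,-0.0043,-0.0465,0,0,0,0],[1,-0.0043,-0.0465,0,0,0,0],[1,-0.0043,-0.0465,0,0,0,0],[1,-0.0043,-0.0465,0,0,0,0],[1,0,0,0,0,0,-7],[1,0,0,0,0,0,-7],[1,0,0,0,0,0,-7],[1,0,0,0,0,0,-7],[1,0,0,0,0,0,-6.5],[1,0,0,0,0,0,0],[1,0,0,0,0,0,0]]'
python3 - <<'E'
from h import *
st();c=calibration('wrist');im=get_image('wrist');cv2.imwrite('pics/w2.png',im[:,:,::-1])
for d in models.search_frame('wrist','scanner'):print(d)
np.savez('w2.npz',**{k:np.array(c[k]) for k in('mtx','R','t')})
E
```

```text
t: 4.1
tool_pos: [0.43, -0.3392, 0.2314]
tool_rot: [-0.464, 3.107, -0.0]
contact_force: [-0.4, -0.7, -0.9]
opening: 0.0853
t 4.1 pos [ 0.43   -0.3392  0.2314] x [-0.9563 -0.2923 -0.0002] y [-0.2923  0.9563 -0.0002] z [ 0.0002 -0.0001 -1.    ] F [-0.4194 -0.7221 -0.8906] op 0.08526059819363026
{'extent': [223.6, 97.0, 289.2, 247.1], 'conf': 0.78}
```

View pics/w2.png

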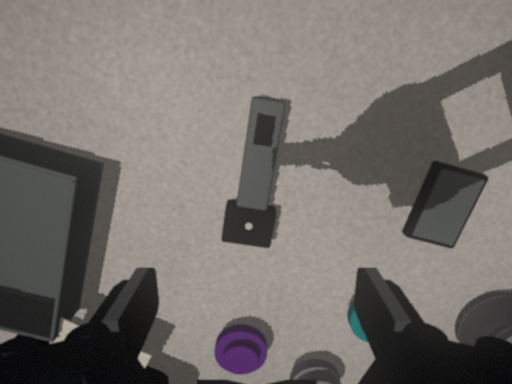

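The scanner's tail is at about (265,97) and its head is centred at (249,224); the purple look-alike is at (241,348) and the grey lids at the bottom near (318,372). I'll make one close crop of the scanner for exact edges.

```bash
python3 -c "
import cv2;i=cv2.imread('pics/w2.png')[85:260,190:320];i=cv2.convertScaleAbs(i,alpha=1.5);cv2.imwrite('pics/w2c.png',cv2.resize(i,None,fx=3.4,fy=3.4,interpolation=cv2.INTER_CUBIC))"
```

```text
(no output)
```

View pics/w2c.png

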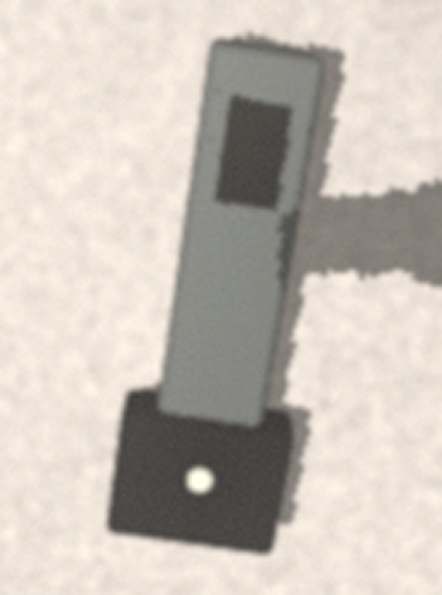

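The crop shows the handle's top face with corners (214,42), (322,57), (264,425) and (159,412). The head's corners are (128,392), (291,412), (272,550) and (109,530).

Run:
```python
from h import *
c=dict(np.load('w2.npz'))
f=lambda u,v,z:back(c,u/3.4+190,v/3.4+85,z)[:2]
H=[f(*p,.026) for p in[(214,42),(322,57),(159,412),(264,425)]]
B=[f(*p,.024) for p in[(128,392),(291,412),(109,530),(272,550)]]
t=(H[0]+H[1])/2;h=(H[2]+H[3])/2;e=(B[2]+B[3])/2;hb=(B[0]+B[1])/2
print('tail',t,'hend',h,np.linalg.norm(h-t),'headend',e,np.linalg.norm(e-t),'widths',np.linalg.norm(H[0]-H[1]),np.linalg.norm(B[0]-B[1]))
u=(e-t)/np.linalg.norm(e-t);print('yaw',np.degrees(np.arctan2(u[1],u[0])))
for p,x in((t,-.085),(h,.03),(e,.075),(hb,.03)):print('origin',p-x*u)
```

```text
tail [ 0.3606 -0.3478] hend [ 0.4726 -0.3308] 0.11335265079756954 headend [ 0.5162 -0.3249] 0.15729134147620835 widths 0.03115433745708821 0.05198810424887369
yaw 8.359687627245416
origin [ 0.4446 -0.3354]
origin [ 0.4429 -0.3352]
origin [ 0.442  -0.3358]
origin [ 0.4385 -0.3371]
```

```bash
python3 -m creep '[[1,-0.0135,0,0,0,0,0],[1,0,0,0,0,0,4.3],[1,0,0,0.04,0,0,4.3],[1,0,0,0.04,0,0,0],[1,0,0,0.04,0,0,0],[1,0,0,0.04,0,0,0],[1,0,0,0.02,0,0,0],[1,0,0,0,0,0,0]]'; python3 -c "
from h import *
delta([.443,-.3355,.001],98.4)"
```

```text
t: 5.0
tool_pos: [0.4409, -0.3335, 0.047]
tool_rot: [0.23, -3.128, -0.01]
contact_force: [-1.0, 0.3, -0.5]
opening: 0.0855
t 5.0 pos [ 0.4409 -0.3335  0.047 ] x [-0.9892 -0.1464  0.0047] y [-0.1464  0.9892  0.0067] z [-0.0056  0.0059 -1.    ] F [-0.9658  0.3376 -0.5155] op 0.08547883297202984
shift [-0.002  -0.0026  0.046 ] turn [ 0.3832 -0.267   0.0186]
```

```bash
python3 -m creep '[[1,-0.001,-0.0015,0.015,0,0,0],[1,0,0,0.015,0,0,0],[1,0,0,0.01,0,0,0],[1,0,0,0.005,0,0,0],[1,0,0,0,0,0,0],[0,0,0,0,0,0,0],[0,0,0,0,0,0,0],[0,0,0,0,0,0,0],[0,0,0,0,0,0,0],[0,0,0,0,0,0,0],[0,0,0,0,0,0,0],[0,0,0,0,0,0,0],[0,0,0,0,0,0,0]]' 60;  python3 -c "
from h import *
delta([.443,-.3355,.001],98.4)"
```

```text
t: 6.3
tool_pos: [0.4443, -0.338, 0.0071]
tool_rot: [-0.231, 3.132, -0.002]
contact_force: [-0.9, 0.1, 4.9]
opening: 0.0329
t 6.3 pos [ 0.4443 -0.338   0.0071] x [-0.9892 -0.1467 -0.0009] y [-0.1467  0.9892 -0.0012] z [ 0.0011 -0.001  -1.    ] F [-0.9012  0.1106  4.9487] op 0.032915560503435
shift [0.0009 0.0027 0.0061] turn [-0.066   0.0524  0.0354]
```

```bash
python3 -m creep '[[0,0,0,-0.01,0,0,0],[0,0,0,-0.03,0,0,0],[0,0,0,-0.04,0,0,0],[0,0,0,-0.04,0,0,0],[0,0,0,-0.04,0,0,0],[0,0,0,-0.03,0,0,0],[0,0,0,0,0,0,0]]';  python3 - <<'E'
from h import *
delta([.532,.269,.19],78)
im=get_image('wrist');cv2.imwrite('pics/w3.png',im[:,:,::-1])
E
```

```text
t: 7.0
tool_pos: [0.4455, -0.3393, 0.202]
tool_rot: [-0.231, 3.127, -0.011]
contact_force: [0.2, -0.9, -1.4]
opening: 0.0325
t 7.0 pos [ 0.4455 -0.3393  0.202 ] x [-0.9891 -0.1468 -0.0055] y [-0.1468  0.9891 -0.0076] z [ 0.0066 -0.0067 -1.    ] F [ 0.2381 -0.9286 -1.437 ] op 0.03247424413598675
shift [-0.1748  0.5891  0.0085] turn [-0.3736  0.3901 20.4409]
```

View pics/w3.png

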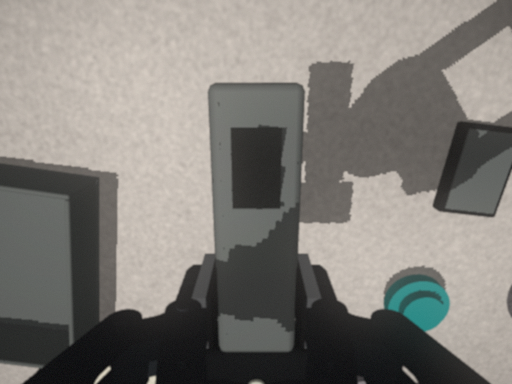

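The wrist view shows the scanner held and straight, with its tail edge at (209–304, 86) and the handle's long axis upright in the picture. I'll check the grip offset, then carry it to the label.

```bash
python3 - <<'E'
from h import *
c=calibration('wrist');p,R=st()
for z in(-.019,-.022,-.016):
  for u,v in((209,86),(304,86),(219,350),(294,350)):
    X=back(c,u,v,p[2]-z);print(z,R.T@(X-p))
E
python3 -m creep '[[0,-0.0134,0.0453,0,0,0,0],[0,-0.0134,0.0453,0,0,0,0],[0,-0.0134,0.0453,0,0,0,0],[0,-0.0134,0.0453,0,0,0,0],[0,-0.0134,0.0453,0,0,0,0],[0,-0.0134,0.0453,0,0,0,0],[0,-0.0134,0.0453,0,0,0,0],[0,-0.0134,0.0453,0,0,0,0],[0,-0.0134,0.0453,0,0,0,0],[0,-0.0134,0.0453,0,0,0,0],[0,-0.0134,0.0453,0,0,0,0],[0,-0.0134,0.0453,0,0,0,0],[0,-0.0134,0.0453,0,0,0,0],[0,0,0,0.02,0,0,5.1],[0,0,0,0.02,0,0,5.1],[0,0,0,0.02,0,0,5.1],[0,0,0,0.02,0,0,5.1],[0,0,0,0.01,0,0,0],[0,0,0,0,0,0,0],[0,0,0,0,0,0,0]]';  python3 - <<'E'
from h import *
delta([.532,.269,.086],78)
E
```

```text
t 7.05 pos [ 0.4444 -0.3382  0.1986] x [-0.9892 -0.1467 -0.0025] y [-0.1467  0.9892 -0.0035] z [ 0.003  -0.0031 -1.    ] F [-0.0014 -0.4669 -2.193 ] op 0.03256608315029913
-0.019 [ 0.0834 -0.0167 -0.0191]
-0.019 [ 0.0834  0.0158 -0.0193]
-0.019 [-0.0287 -0.0172 -0.0189]
-0.019 [-0.0286  0.0163 -0.019 ]
-0.022 [ 0.0834 -0.0163 -0.0221]
-0.022 [ 0.0834  0.0154 -0.0223]
-0.022 [-0.026  -0.0168 -0.0219]
-0.022 [-0.0259  0.0159 -0.022 ]
-0.016 [ 0.0833 -0.0171 -0.0161]
-0.016 [ 0.0833  0.0162 -0.0163]
-0.016 [-0.0315 -0.0176 -0.0159]
-0.016 [-0.0314  0.0167 -0.016 ]
t: 9.05
tool_pos: [0.5293, 0.2704, 0.1057]
tool_rot: [-0.326, -3.124, 0.001]
contact_force: [0.1, -0.3, -1.0]
opening: 0.0326
t 9.05 pos [0.5293 0.2704 0.1057] x [-0.9785  0.2062  0.001 ] y [ 0.2062  0.9785 -0.0007] z [-0.0012 -0.0005 -1.    ] F [ 0.1028 -0.3028 -0.9563] op 0.03258154424168604
shift [-0.0029 -0.0008  0.0197] turn [-0.0403 -0.06    0.0996]
```

```bash
python3 -m creep '[[0,0,0,0.01,0,0,0],[0,0,0,0.01,0,0,0],[0,0,0,0,0,0,0],[0,0,0,0,0,0,0],[0,0,0,0,0,0,0],[0,0,0,0,0,0,0],[0,0,0,0,0,0,0],[0,0,0,0,0,0,0],[0,0,0,0,0,0,0],[0,0,0,0,0,0,0],[0,0,0,0,0,0,0],[0,0,0,0,0,0,0],[0,0,0,0,0,0,0],[0,0,0,0,0,0,0],[0,0,0,0,0,0,0]]';  python3 - <<'E'
from h import *
st()
a=np.radians(-12);M=np.array([[np.cos(a),-np.sin(a)],[np.sin(a),np.cos(a)]])
C=[np.r_[np.array([.580,.259])+M@np.array([sx*.033,sy*.048]),.008] for sx,sy in((-1,-1),(-1,1),(1,1),(1,-1))]
for n,box in(('scene',[281,172,313,194]),('side',[220,178,241,194])):
    c=calibration(n);q=np.array([proj(c,x) for x in C]);print(n,q.min(0),q.max(0),'box',box,(q/.64).tolist())
out=[]
for n in('scene','side'):
    im=get_image(n)[:,:,::-1];c=calibration(n);u,v=proj(c,[.58,.26,.06]).astype(int);out.append(cv2.resize(im[v-50:v+50,u-66:u+66],(396,300),interpolation=cv2.INTER_CUBIC))
cv2.imwrite('pics/lab.png',np.hstack(out))
E
```

```text
t: 10.55
tool_pos: [0.5297, 0.2705, 0.0863]
tool_rot: [-0.327, -3.124, 0.0]
contact_force: [0.3, 0.5, -1.8]
opening: 0.0329
t 10.55 pos [0.5297 0.2705 0.0863] x [-0.9783  0.2073  0.    ] y [ 0.2073  0.9783 -0.    ] z [-0. -0. -1.] F [ 0.2824  0.5084 -1.812 ] op 0.03287398475011033
scene [277.3811 171.3112] [315.4068 189.6452] box [281, 172, 313, 194] [[433.40799586279866, 280.92817473601593], [472.99145085019586, 267.6737429610508], [492.82310590652446, 282.12972584274723], [452.40856495098836, 296.3206166040761]]
side [218.3866 174.8072] [240.3109 190.6055] box [220, 178, 241, 194] [[344.31602996268623, 297.8210290901179], [341.2290604450556, 275.11951567385444], [370.7070829905757, 273.13627138942167], [375.4858347096675, 295.587920990845]]
```

View pics/lab.png

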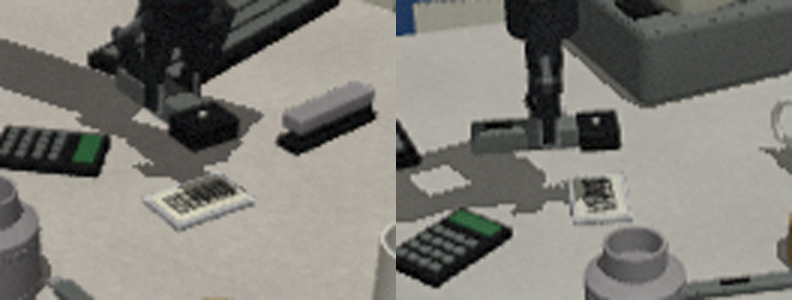

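Both fixed views show the scanner level with its handle along the bars and the head behind and above the label centre, as expected for the height. I'll compare the head dot and the label centre numerically in the same cameras.

Run:
```python
from h import *
p,R=st();from scipy.optimize import least_squares
dots={'scene':(203,118),'side':(596-396,121)};lab={'scene':(201,199),'side':(600-396,199)}
def tri(d):
    def f(X):
        r=[]
        for n in d:
            c=calibration(n);u,v=proj(c,[.58,.26,.06]).astype(int);r.extend(proj(c,X)-np.array([u-66+d[n][0]/3,v-50+d[n][1]/3]))
        return r
    s=least_squares(f,[.58,.26,.05]);return s.x,s.fun
D=tri(dots);L=tri(lab);print('dot',D,'label',L)
u=-R[:,0];print('expected dot',p+.0556*u)
print('diff dot-label along u,perp',(D[0]-L[0])@u,(D[0]-L[0])@R[:,1])
```

```text
t 10.65 pos [0.5297 0.2706 0.0863] x [-0.9783  0.2073  0.    ] y [ 0.2073  0.9783 -0.    ] z [-0. -0. -1.] F [-0.0934 -0.2631 -2.5029] op 0.03246736639674846
dot (array([0.5824, 0.2621, 0.098 ]), array([ 0.0223, -0.0787,  0.0261,  0.0871])) label (array([0.5832, 0.2624, 0.0012]), array([-0.2269,  0.722 , -0.2676, -0.7944]))
expected dot [0.5841 0.2591 0.0863]
diff dot-label along u,perp -0.0007293304834984777 -0.0004250832595304491
```

```bash
python3 -m creep '[[0,-0.002,-0.003,0,0,0,0],[0,0,0,0,0,0,0],[0,0,0,0,0,0,0],[0,0,0,0,0,0,0],[0,0,0,0,0,0,0],[0,0,0,0,0,0,0],[0,0,0,0,0,0,0],[0,0,0,0,0,0,0],[0,0,0,0,0,0,0],[0,0,0,0,0,0,0],[0,0,0,0,0,0,0],[0,0,0,0,0,0,0]]'
python3 -m creep '[[0,0,0,-0.03,0,0,-5.1],[0,0,0,-0.03,0,0,-5.1],[0,0,0,-0.03,0,0,-5.1],[0,0,0,-0.02,0,0,-5.1],[0,0.0135,-0.045,0,0,0,0],[0,0.0135,-0.045,0,0,0,0],[0,0.0135,-0.045,0,0,0,0],[0,0.0135,-0.045,0,0,0,0],[0,0.0135,-0.045,0,0,0,0],[0,0.0135,-0.045,0,0,0,0],[0,0.0135,-0.045,0,0,0,0],[0,0.0135,-0.045,0,0,0,0],[0,0.0135,-0.045,0,0,0,0],[0,0.0135,-0.045,0,0,0,0],[0,0.0135,-0.045,0,0,0,0],[0,0.0135,-0.045,0,0,0,0],[0,0.0135,-0.045,0,0,0,0],[0,0,0,0.03,0,0,0],[0,0,0,0.04,0,0,0],[0,0,0,0.03,0,0,0]]'
python3 -m creep '[[0,0,0,0.03,0,0,0],[0,0,0,0.03,0,0,0],[0,0,0,0,0,0,0],[0,0,0,0,0,0,0]]'
python3 -c "
from h import *
delta([.4443,-.338,.0071],98.4)"
```

```text
t: 11.85
tool_pos: [0.531, 0.2672, 0.0863]
tool_rot: [-0.327, -3.124, 0.0]
contact_force: [0.2, -0.4, -1.8]
opening: 0.0326
t: 13.85
tool_pos: [0.4424, -0.3373, 0.0943]
tool_rot: [0.229, -3.132, -0.002]
contact_force: [-0.0, -0.1, -3.4]
opening: 0.0325
t: 14.25
tool_pos: [0.4431, -0.3371, 0.0364]
tool_rot: [0.231, -3.132, -0.001]
contact_force: [-0.3, -0.3, -1.9]
opening: 0.0325
t 14.25 pos [ 0.4431 -0.3371  0.0364] x [-0.9892 -0.1467  0.0005] y [-0.1467  0.9892  0.0007] z [-0.0006  0.0006 -1.    ] F [-0.3347 -0.2872 -1.8879] op 0.032462278105467854
shift [-0.0011 -0.0011  0.0293] turn [ 0.0411 -0.0311  0.0374]
```

```bash
python3 -m creep '[[0,0,0,0.015,0,0,0],[0,0,0,0.01,0,0,0],[0,0,0,0.003,0,0,0],[0,0,0,0.002,0,0,0],[0,0,0,0,0,0,0],[0,0,0,0,0,0,0]]'
```

```text
t: 14.85
tool_pos: [0.4433, -0.3372, 0.0071]
tool_rot: [0.231, -3.133, -0.0]
contact_force: [-3.1, 3.2, 5.2]
opening: 0.0333
```

```bash
python3 -m creep '[[1,0,0,0,0,0,0],[1,0,0,0,0,0,0],[1,0,0,0,0,0,0],[1,0,0,0,0,0,0],[1,0,0,0,0,0,0],[1,0,0,-0.02,0,0,0],[1,0,0,-0.04,0,0,0],[1,0,0,-0.05,0,0,0],[1,0,0,-0.05,0,0,0],[1,0,0,-0.05,0,0,0],[1,-0.0375,0.0189,0,0,0,0],[1,-0.0375,0.0189,0,0,0,0],[1,-0.0375,0.0189,0,0,0,0],[1,-0.0375,0.0189,0,0,0,0],[1,-0.0375,0.0189,0,0,0,0],[1,-0.0375,0.0189,0,0,0,0],[1,0,0,0,0,0,0],[1,0,0,0,0,0,0],[1,0,0,0,0,0,0]]'
python3 - <<'E'
from h import *
st();c=calibration('wrist');im=get_image('wrist');cv2.imwrite('pics/w4.png',im[:,:,::-1])
for n in('lid_inner','lid_outer','tin','scanner'):
  print(n,[(d['extent'],round(d['conf'],2)) for d in models.search_frame('wrist',n)])
np.savez('w4.npz',**{k:np.array(c[k]) for k in('mtx','R','t')})
E
```

```text
t: 16.75
tool_pos: [0.6485, -0.1925, 0.2161]
tool_rot: [0.23, -3.132, 0.0]
contact_force: [-1.0, 0.6, 0.6]
opening: 0.0849
t 16.75 pos [ 0.6485 -0.1925  0.2161] x [-0.9893 -0.1461  0.0007] y [-0.1461  0.9893 -0.0001] z [-0.0007 -0.0002 -1.    ] F [-0.9855  0.5541  0.6387] op 0.084851472428372
lid_inner [([284.0, 52.7, 358.2, 128.8], 0.92), ([123.9, 134.5, 194.6, 199.4], 0.92), ([229.4, 172.7, 296.0, 207.0], 0.89), ([322.3, 217.2, 385.9, 276.9], 0.81), ([407.8, 267.3, 512.0, 339.5], 0.6)]
lid_outer [([231.8, 179.2, 289.8, 242.0], 0.76)]
tin [([426.5, 31.4, 512.0, 151.9], 0.87)]
scanner [([92.1, 1.2, 164.9, 9.2], 0.93)]
```

View pics/w4.png

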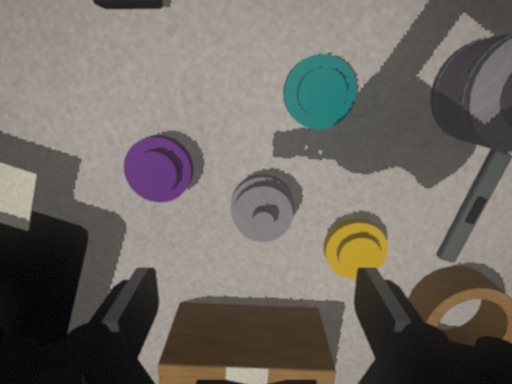

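The wrist view shows the grey nested lids at (262,210) with the knob at (265,214). The look-alikes are purple (158,168), teal (320,91) and yellow (356,249), with the carton below and the tin at top right. The grey stack with the knob is the one. I'll rectify the planes and fit circles.

```bash
cat >> h.py <<'E'
def circ(im,c,xy,z,rad,half=.05,s=.0005,tol=.0025):
    "circle of known radius on plane z, fitted in a top-down rectified patch: (xy, r) by peak radial gradient"
    n=int(2*half/s);W=[(xy[0]-half,xy[1]-half),(xy[0]+half,xy[1]-half),(xy[0]+half,xy[1]+half),(xy[0]-half,xy[1]+half)]
    src=np.float32([proj(c,[*w,z]) for w in W]);M=cv2.getPerspectiveTransform(src,np.float32([[0,0],[n,0],[n,n],[0,n]]))
    p=cv2.GaussianBlur(cv2.cvtColor(cv2.warpPerspective(im,M,(n,n),flags=cv2.INTER_CUBIC),cv2.COLOR_RGB2GRAY),(5,5),1.2)
    r=[]
    for thr in(30,):
        h=cv2.HoughCircles(p,cv2.HOUGH_GRADIENT_ALT,1,4,param1=60,param2=.3,minRadius=int((rad-tol)/s),maxRadius=int((rad+tol)/s))
        if h is None:h=cv2.HoughCircles(p,cv2.HOUGH_GRADIENT,1,6,param1=60,param2=8,minRadius=int((rad-tol)/s),maxRadius=int((rad+tol)/s))
        if h is not None:r=[(np.array(xy)-half+q[:2]*s,q[2]*s) for q in h[0][:3]]
    return r,p
E
python3 - <<'E'
from h import *
c=dict(np.load('w4.npz'));im=cv2.imread('pics/w4.png')[:,:,::-1].copy()
print(back(c,262,210,.046),back(c,265,214,.064))
x=back(c,262,210,.046)[:2];ps=[]
for z,r in((.028,.033),(.046,.029),(.064,.010)):
    q,p=circ(im,c,x,z,r);print(z,q);p=cv2.cvtColor(p,cv2.COLOR_GRAY2BGR)
    for k in q[:1]:cv2.circle(p,tuple(np.round((k[0]-x+.05)/.0005).astype(int).tolist()),int(k[1]/.0005),(0,0,255),1)
    ps.append(p)
cv2.imwrite('pics/fit.png',np.hstack(ps))
E
```

```text
[ 0.6795 -0.1827  0.046 ] [ 0.6764 -0.1807  0.064 ]
0.028 [(array([ 0.686 , -0.1802]), np.float32(0.033438455))]
0.046 [(array([ 0.6855, -0.1817]), np.float32(0.02916213)), (array([ 0.6725, -0.1837]), np.float32(0.02980887)), (array([ 0.6635, -0.1747]), np.float32(0.028394373))]
0.064 [(array([ 0.6635, -0.1962]), np.float32(0.010432309)), (array([ 0.675 , -0.1792]), np.float32(0.010325083))]
```

View pics/fit.png

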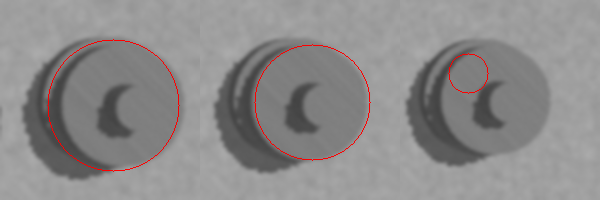

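The middle panel's circle fits the outer lid's top rim at (0.6855, -0.182). The other two panels latched onto wrong edges, so I won't use them. I'll move above the lids with the jaws turned to clear the look-alikes, then re-measure.

```bash
python3 -c "
from h import *
delta([.6855,-.182,.13],120)"
python3 -m creep '[[1,-0.0375,0.005,0,0,0,0],[1,0,0,0.02,0,0,-5.5],[1,0,0,0.02,0,0,-5.5],[1,0,0,0.02,0,0,-5.5],[1,0,0,0.025,0,0,-5.5],[1,0,0,0,0,0,0],[1,0,0,0,0,0,0]]'
python3 - <<'E'
from h import *
delta([.6855,-.182,.13],120)
c=calibration('wrist');im=get_image('wrist');cv2.imwrite('pics/w5.png',im[:,:,::-1])
x=np.array([.6855,-.182]);
for z,r in((.028,.033),(.046,.029),(.064,.010)):
    print(z,circ(im,c,x,z,r,tol=.0015)[0],proj(c,[*x,z]))
E
```

```text
t 17.0 pos [ 0.6486 -0.1928  0.2166] x [-0.9894 -0.1454 -0.0002] y [-0.1454  0.9894 -0.0002] z [ 0.0003 -0.0002 -1.    ] F [-1.3672  0.5211  0.3862] op 0.08552718134851053
shift [-0.0381  0.0053  0.0866] turn [ -0.014    0.0108 -21.6381]
t: 17.7
tool_pos: [0.685, -0.1818, 0.1312]
tool_rot: [0.821, -3.032, -0.001]
contact_force: [-0.2, 0.5, 0.1]
opening: 0.0854
t 17.7 pos [ 0.685  -0.1818  0.1312] x [-0.8634 -0.5044  0.0007] y [-0.5044  0.8634  0.0008] z [-0.001   0.0004 -1.    ] F [-0.2236  0.4723  0.0817] op 0.08541657738909719
shift [-0.0003 -0.0004  0.0012] turn [ 0.0482 -0.038   0.2939]
0.028 [(array([ 0.6875, -0.179 ]), np.float32(0.032743823))] [255.3019 201.4187]
0.046 [(array([ 0.6835, -0.1825]), np.float32(0.02910385)), (array([ 0.6775, -0.186 ]), np.float32(0.029153854))] [255.2818 209.7015]
0.064 [(array([ 0.6605, -0.1885]), np.float32(0.009605453))] [255.2586 219.2288]
```

View pics/w5.png

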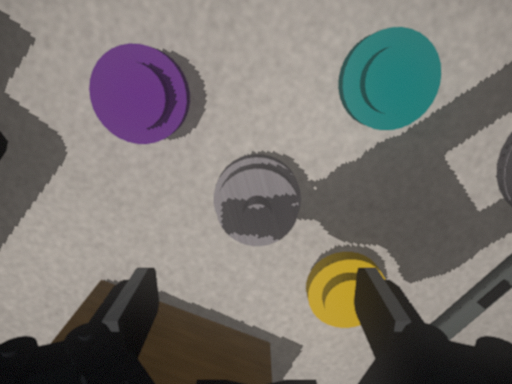

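The cap disc appears at (258,204), and the knob's top is in shadow at (258,205). Purple, teal and yellow stay clear of the finger line. The carton at lower left needs a clearance check.

Run:
```python
from h import *
c=calibration('wrist');S=calibration('scene');D=calibration('side');k=.64
print('lid',back(c,258,204,.046),back(c,257.5,203.5,.046))
from scipy.optimize import least_squares
def tri(s,d):
    r=least_squares(lambda X:np.r_[proj(S,X)-np.array(s)*k,proj(D,X)-np.array(d)*k],[.75,-.15,.05]);return r.x,r.fun
# carton top corners
print('robot-left corner',tri((420,384),(541,318)));print('robot-near/purple side',tri((333,457),(597,357)))
print('far',tri((488,423),(613,304)));print('front',tri((405,495),(657,352)))
p,R=st()
for y in(-.057,-.042):print('finger',y,p+R[:,1]*y)
for a in(-1,1):
  for b in(-1,1):print('body',(p+R[:,0]*a*.038+R[:,1]*b*.0425)[:2],(p+R[:,0]*a*.0425+R[:,1]*b*.038)[:2])
```

```text
lid [ 0.6824 -0.1826  0.046 ] [ 0.6822 -0.183   0.046 ]
robot-left corner (array([ 0.8159, -0.0899,  0.0922]), array([-0.3221,  0.8086, -0.4461, -1.0188]))
robot-near/purple side (array([ 0.8334, -0.2514,  0.0936]), array([ 2.2854, -4.8224,  3.2028,  6.0428]))
far (array([ 0.9494, -0.1036,  0.1128]), array([-1.2584,  3.0729, -1.9823, -4.3913]))
front (array([ 0.9457, -0.2411,  0.0925]), array([-0.6241,  1.2857, -0.9835, -1.8074]))
t 17.75 pos [ 0.6859 -0.1821  0.1327] x [-0.8633 -0.5048 -0.001 ] y [-0.5048  0.8633 -0.0012] z [ 0.0015 -0.0006 -1.    ] F [ 0.0454 -0.839  -0.0982] op 0.08559027712990935
finger -0.057 [ 0.7147 -0.2313  0.1328]
finger -0.042 [ 0.7071 -0.2183  0.1327]
body [ 0.7402 -0.1996] [ 0.7418 -0.1934]
body [ 0.6973 -0.1262] [ 0.7034 -0.1278]
body [ 0.6746 -0.2379] [ 0.6684 -0.2363]
body [ 0.6317 -0.1646] [ 0.63   -0.1707]
```

```bash
python3 -m creep '[[1,0.0032,0.0007,0,0,0,0],[1,0,0,0.03,0,0,0],[1,0,0,0.03,0,0,0],[1,0,0,0.03,0,0,0],[1,0,0,0.02,0,0,0],[1,0,0,0.01,0,0,0],[1,0,0,0.006,0,0,0],[1,0,0,0,0,0,0],[1,0,0,0,0,0,0]]'
python3 -c "
from h import *
st()"
```

```text
t: 18.65
tool_pos: [0.6836, -0.183, 0.007]
tool_rot: [-0.824, 3.029, -0.002]
contact_force: [0.6, 0.1, 0.2]
opening: 0.0855
t 18.65 pos [ 0.6836 -0.183   0.007 ] x [-0.8622 -0.5066 -0.0017] y [-0.5066  0.8622 -0.0021] z [ 0.0025 -0.001  -1.    ] F [0.6024 0.129  0.1522] op 0.08548368456334038
```

```bash
python3 -m creep '[[1,0,0,0.003,0,0,0],[1,0,0,0.003,0,0,0],[1,0,0,0,0,0,0],[1,0,0,0,0,0,0]]'
python3 -m creep '[[0.6,0,0,0,0,0,0],[0.6,0,0,0,0,0,0],[0.6,0,0,0,0,0,0],[0.6,0,0,0,0,0,0],[0.6,0,0,0,0,0,0],[0.6,0,0,0,0,0,0]]' 60
```

```text
t: 19.05
tool_pos: [0.6823, -0.1826, -0.0008]
tool_rot: [0.825, -3.031, -0.0]
contact_force: [0.6, 1.1, 1.2]
opening: 0.0852
t: 19.65
tool_pos: [0.6829, -0.1828, 0.0]
tool_rot: [-0.824, 3.03, -0.001]
contact_force: [1.0, 0.8, 3.9]
opening: 0.0641
```

```bash
python3 -m creep '[[0.6,0,0,-0.005,0,0,0],[0.6,0,0,-0.02,0,0,0],[0.6,0,0,-0.035,0,0,0],[0.6,0,0,-0.04,0,0,0],[0.6,0,0,-0.04,0,0,0],[0.6,0,0,-0.04,0,0,0],[0.6,0,0,-0.02,0,0,0],[0.6,-0.0055,0.0234,0,0,0,0],[0.6,-0.0092,0.0351,0,0,0,0],[0.6,-0.0092,0.0351,0,0,0,0],[0.6,-0.0092,0.0351,0,0,0,0],[0.6,-0.0092,0.0351,0,0,0,0],[0.6,-0.0092,0.0351,0,0,0,0],[0.6,-0.0037,0.0234,0,0,0,0],[0.6,0,0.0117,0,0,0,0],[0.6,0,0,0,0,0,0],[0.6,0,0,0,0,0,0],[0.6,0,0,0,0,0,0]]'
python3 - <<'E'
from h import *
p,R=st()
c=calibration('wrist');im=get_image('wrist');cv2.imwrite('pics/w6.png',im[:,:,::-1])
np.savez('w6.npz',p=p,Rt=R,**{k:np.array(c[k]) for k in('mtx','R','t')})
x=np.array([.543,.007]);print(proj(c,[*x,.105]))
for r in(.030,.026):print(r,circ(im,c,x,.105,r,tol=.0015)[0])
E
```

```text
t: 21.45
tool_pos: [0.6118, 0.0459, 0.1994]
tool_rot: [-0.822, 3.032, -0.001]
contact_force: [0.6, 0.3, -2.7]
opening: 0.064
t 21.45 pos [0.6118 0.0459 0.1994] x [-0.8629 -0.5053  0.0001] y [-0.5053  0.8629 -0.0005] z [ 0.0002 -0.0005 -1.    ] F [ 0.6142  0.2867 -2.6607] op 0.06397987973747746
[257.8031  91.568 ]
0.03 [(array([0.539 , 0.0115]), np.float32(0.029647134)), (array([0.543, 0.024]), np.float32(0.02969151)), (array([0.5315, 0.02  ]), np.float32(0.029787894))]
0.026 [(array([0.542 , 0.0105]), np.float32(0.025385674)), (array([0.536 , 0.0195]), np.float32(0.025636083))]
```

View pics/w6.png

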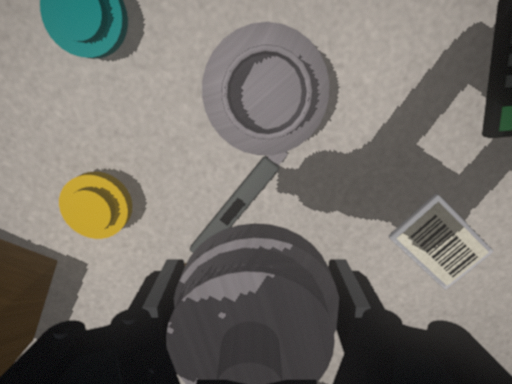

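The tin's mouth is at about (267,92) and its outer neck spans 221–313 by 46–139. The held lids are below, with the inner rim's far arc topping out at about (258,224) and the cap spanning 168–333, upright between the pads. I've now viewed 11 pictures.

Run:
```python
from h import *
d=np.load('w6.npz');c={k:d[k] for k in('mtx','R','t')};p=d['p'];R=d['Rt']
im=cv2.imread('pics/w6.png')[:,:,::-1].copy();g=cv2.cvtColor(im,cv2.COLOR_RGB2GRAY).astype(np.float32)
def fit(X0,z,rad,lo,hi,span=(0,360),rng=.006):
    "robust: sample radial profiles about X0 on plane z, take strongest edge, fit centre and radius"
    from scipy.optimize import least_squares
    pts=[]
    for a in np.radians(np.arange(*span,4)):
        rs=np.arange(rad-rng,rad+rng,.0003);q=np.float32([proj(c,[X0[0]+r*np.cos(a),X0[1]+r*np.sin(a),z]) for r in rs])
        if q.min()<0:continue
        v=cv2.remap(cv2.GaussianBlur(g,(3,3),.8),q[:,0:1].copy(),q[:,1:2].copy(),cv2.INTER_LINEAR)[:,0]
        gr=np.gradient(v)*lo;i=gr.argmax()
        if gr[i]>hi:pts.append(np.array(X0)+rs[i]*np.r_[np.cos(a),np.sin(a)])
    pts=np.array(pts);s=least_squares(lambda w:np.hypot(pts[:,0]-w[0],pts[:,1]-w[1])-w[2],[*X0,rad],loss='soft_l1',f_scale=.0005)
    return s.x,len(pts),np.median(abs(s.fun))
print('eye',back(c,267,92,.105))
X=back(c,267,92,.105)[:2]
for rad in(.030,.026):
  for lo in(1,-1):
    print(rad,lo,*fit(X,.105,rad,lo,.6,rng=.0025))
T=lambda X:R.T@(X-p)
print('rim far edge',T(back(c,258,224,p[2]+.028)),'cap L,R',T(back(c,168,320,p[2]+.046)),T(back(c,333,320,p[2]+.046)))
print('col profile',g[215:262:1,258].astype(int).tolist())
```

```text
eye [0.5402 0.0124 0.105 ]
0.03 1 [0.5386 0.014  0.0293] 87 0.0006896337046076451
0.03 -1 [0.5411 0.0126 0.0291] 89 0.00018672508001108326
0.026 1 [0.5412 0.0124 0.026 ] 90 0.0001059165273131265
0.026 -1 [0.5377 0.0125 0.0258] 90 0.0007955138961366088
rim far edge [ 0.0361  0.0007 -0.028 ] cap L,R [ 0.0086 -0.0298 -0.046 ] [ 0.0085  0.026  -0.046 ]
col profile [163, 166, 164, 166, 162, 161, 161, 157, 127, 84, 67, 67, 68, 67, 69, 68, 68, 66, 66, 67, 68, 68, 82, 107, 122, 126, 125, 124, 123, 123, 123, 121, 106, 87, 68, 65, 65, 64, 64, 65, 64, 62, 64, 63, 66, 65, 64]
```

Run:
```python
from h import *
d=np.load('w6.npz');c={k:d[k] for k in('mtx','R','t')};p=d['p'];R=d['Rt']
for off in(-.002,0,.002):
  print(off,[proj(c,p+R@np.array([x+off,0,-z])).round(1).tolist() for x,z in((.033,.014),(.033,.028),(.029,.028),(.029,.046),(.010,.064))])
im=cv2.imread('pics/w6.png');g=cv2.cvtColor(im,cv2.COLOR_BGR2GRAY)
for u in(215,230,290):print(u,g[215:275,u].tolist())
```

```text
-0.002 [[256.0, 222.3], [256.0, 236.9], [256.0, 246.8], [256.0, 272.0], [256.0, 362.0]]
0 [[256.0, 217.7], [256.0, 231.9], [256.0, 241.9], [256.0, 266.5], [256.0, 356.5]]
0.002 [[256.0, 213.1], [256.0, 226.9], [256.0, 236.9], [256.0, 260.9], [256.0, 350.9]]
215 [109, 89, 85, 91, 95, 99, 100, 100, 100, 99, 101, 100, 99, 100, 98, 98, 99, 95, 91, 84, 79, 77, 75, 78, 77, 74, 74, 77, 77, 76, 73, 87, 111, 125, 129, 127, 126, 127, 127, 125, 109, 88, 76, 75, 73, 75, 73, 74, 74, 75, 74, 72, 71, 66, 65, 65, 66, 68, 72, 71]
230 [51, 53, 49, 50, 51, 58, 69, 80, 87, 89, 86, 81, 77, 75, 77, 75, 76, 75, 76, 71, 70, 69, 69, 70, 70, 74, 97, 122, 132, 134, 132, 132, 132, 131, 128, 112, 87, 71, 70, 70, 70, 72, 71, 71, 69, 72, 68, 71, 70, 68, 67, 68, 68, 67, 66, 68, 68, 78, 97, 121]
290 [167, 166, 164, 164, 165, 167, 166, 168, 165, 163, 160, 160, 164, 164, 156, 126, 86, 68, 66, 67, 67, 67, 67, 67, 66, 66, 66, 69, 83, 111, 126, 125, 116, 104, 90, 75, 71, 72, 71, 71, 72, 69, 67, 64, 61, 63, 64, 63, 64, 62, 64, 63, 61, 62, 62, 60, 61, 61, 62, 62]
```

```bash
python3 -m creep '[[0.6,0.0198,0.0017,0,0,0,0],[0.6,0.0199,0.0017,0,0,0,0],[0.6,0.0199,0.0017,0,0,0,0],[0.6,0.0198,0.0018,0,0,0,0],[0.6,0,0,0.02,0,0,0],[0.6,0,0,0.02,0,0,0],[0.6,0,0,0.02,0,0,0],[0.6,0,0,0.01,0,0,0],[0.6,0,0,0,0,0,0],[0.6,0,0,0,0,0,0],[0.6,0,0,0,0,0,0],[0.6,0,0,0,0,0,0]]'
python3 - <<'E'
from h import *
P=[]
for i in range(4):
    delta([.5398,.0117,.125],120) if i==3 else None
    im=get_image('wrist');P.append(ctrl.get_obs()['tool_pos'])
print(np.mean(P,0),np.std(P,0));cv2.imwrite('pics/w7.png',im[:,:,::-1])
c=calibration('wrist');p,R=st();np.savez('w7.npz',p=np.mean(P,0),Rt=R,**{k:np.array(c[k]) for k in('mtx','R','t')})
g=cv2.cvtColor(im,cv2.COLOR_RGB2GRAY)
for u in(230,257,284):print(u,g[60:260:3,u].tolist())
E
```

```text
t: 22.7
tool_pos: [0.5404, 0.0127, 0.1307]
tool_rot: [-0.824, 3.029, -0.001]
contact_force: [0.8, 0.1, -2.3]
opening: 0.0645
t 22.85 pos [0.5399 0.0129 0.13  ] x [-0.8621 -0.5067 -0.001 ] y [-0.5067  0.8621 -0.0007] z [ 0.0012 -0.0001 -1.    ] F [ 0.4341  0.5572 -2.9853] op 0.06419086873867755
shift [ 0.0007 -0.001   0.005 ] turn [-0.0399  0.0553  0.4412]
[0.54   0.0129 0.1301] [0.0002 0.     0.0002]
t 22.9 pos [0.5397 0.0129 0.1298] x [-0.8621 -0.5067 -0.0006] y [-0.5067  0.8621 -0.0004] z [ 0.0008 -0.0001 -1.    ] F [ 0.0547  0.5618 -1.9354] op 0.06443771129116461
230 [174, 176, 176, 174, 173, 175, 176, 173, 172, 175, 168, 169, 174, 169, 171, 176, 176, 176, 173, 173, 173, 173, 171, 170, 170, 169, 166, 105, 83, 82, 104, 88, 135, 134, 138, 139, 143, 146, 146, 145, 146, 144, 146, 136, 83, 79, 79, 77, 137, 135, 113, 74, 74, 74, 74, 75, 75, 74, 74, 74, 77, 133, 126, 71, 70, 73, 73]
257 [174, 172, 171, 178, 177, 177, 177, 179, 173, 168, 169, 169, 169, 169, 168, 168, 171, 173, 175, 174, 174, 168, 170, 171, 169, 99, 77, 76, 75, 89, 103, 131, 131, 134, 138, 142, 142, 142, 143, 143, 142, 134, 68, 70, 69, 70, 83, 97, 72, 75, 76, 75, 73, 74, 70, 65, 64, 62, 64, 79, 127, 115, 63, 62, 63, 63, 61]
284 [173, 168, 170, 176, 172, 171, 177, 177, 171, 170, 170, 173, 176, 171, 171, 171, 171, 172, 171, 172, 173, 171, 169, 169, 175, 176, 107, 91, 75, 74, 72, 88, 101, 126, 126, 127, 126, 127, 129, 129, 128, 127, 76, 75, 73, 64, 63, 62, 62, 72, 69, 68, 69, 72, 69, 70, 65, 62, 61, 59, 59, 122, 123, 67, 59, 62, 61]
```

Run:
```python
from h import *
d=np.load('w7.npz');c={k:d[k] for k in('mtx','R','t')};p=d['p'];R=d['Rt']
g=cv2.cvtColor(cv2.imread('pics/w7.png'),cv2.COLOR_BGR2GRAY)
print('257:',list(enumerate(g[125:260,257].tolist(),125))[::1])
tin=np.array([.5411,.0125,0]);ux=R[:,0]*[1,1,0]
for nm,r,z in(('base',.048,0),('body top',.048,.07),('neck base',.030,.078),('rim out',.030,.105),('rim in',.026,.105)):
    print(nm,proj(c,tin+ux*r+[0,0,z]).round(1),proj(c,tin+ux*(r+.002)+[0,0,z]).round(1))
for off in(-.0023,0):print('lid',off,[proj(c,p+R@np.array([r+off,0,-z])).round(1).tolist() for r,z in((.023,0),(.023,.014),(.033,.014),(.033,.028),(.029,.028))])
```

```text
257: [(125, 169), (126, 170), (127, 171), (128, 172), (129, 171), (130, 172), (131, 171), (132, 169), (133, 153), (134, 122), (135, 99), (136, 93), (137, 81), (138, 77), (139, 75), (140, 76), (141, 76), (142, 75), (143, 74), (144, 75), (145, 77), (146, 83), (147, 89), (148, 83), (149, 82), (150, 103), (151, 124), (152, 129), (153, 131), (154, 131), (155, 132), (156, 131), (157, 131), (158, 133), (159, 134), (160, 136), (161, 137), (162, 138), (163, 141), (164, 142), (165, 142), (166, 143), (167, 144), (168, 142), (169, 143), (170, 142), (171, 142), (172, 144), (173, 143), (174, 143), (175, 143), (176, 145), (177, 143), (178, 143), (179, 144), (180, 142), (181, 141), (182, 139), (183, 134), (184, 112), (185, 80), (186, 68), (187, 70), (188, 69), (189, 70), (190, 70), (191, 70), (192, 69), (193, 68), (194, 69), (195, 70), (196, 66), (197, 70), (198, 83), (199, 102), (200, 108), (201, 97), (202, 79), (203, 73), (204, 72), (205, 74), (206, 74), (207, 75), (208, 74), (209, 77), (210, 76), (211, 75), (212, 75), (213, 75), (214, 75), (215, 74), (216, 73), (217, 74), (218, 73), (219, 74), (220, 73), (221, 74), (222, 70), (223, 70), (224, 65), (225, 65), (226, 63), (227, 67), (228, 64), (229, 64), (230, 63), (231, 62), (232, 61), (233, 64), (234, 64), (235, 65), (236, 64), (237, 79), (238, 107), (239, 124), (240, 127), (241, 126), (242, 125), (243, 115), (244, 90), (245, 70), (246, 63), (247, 62), (248, 62), (249, 62), (250, 63), (251, 62), (252, 63), (253, 61), (254, 63), (255, 63), (256, 62), (257, 63), (258, 61), (259, 66)]
base [254.7 133.1] [254.7 130.5]
body top [254.3 149.5] [254.2 146.2]
neck base [254.2 182.5] [254.2 179.2]
rim out [254.  196.9] [254.  193.2]
rim in [254.  204.3] [254.  200.6]
lid -0.0023 [[255.6, 232.2], [255.6, 246.1], [255.6, 223.7], [255.6, 238.5], [255.6, 248.4]]
lid 0 [[255.6, 227.5], [255.6, 241.0], [255.6, 218.4], [255.6, 232.8], [255.6, 242.7]]
```

```bash
python3 -m creep '[[0.6,0.0006,-0.0013,0.005,0,0,0],[0.6,0,0,0.008,0,0,0],[0.6,0,0,0.006,0,0,0],[0.6,0,0,0.003,0,0,0],[0.6,0,0,0.003,0,0,0],[0.6,0,0,0,0,0,0],[0.6,0,0,0,0,0,0]]'
python3 -c "
from h import *
delta([.5399,.0118,.091],120)"
```

```text
t: 23.6
tool_pos: [0.5397, 0.0114, 0.1044]
tool_rot: [-0.825, 3.031, -0.0]
contact_force: [0.2, 1.5, -1.7]
opening: 0.064
t 23.6 pos [0.5397 0.0114 0.1044] x [-0.8622 -0.5066 -0.0001] y [-0.5066  0.8622 -0.0001] z [ 0.0001 -0.     -1.    ] F [ 0.211   1.5166 -1.7241] op 0.0639616084354601
shift [-0.0003  0.0002  0.0134] turn [-0.006   0.0059  0.4365]
```

```bash
python3 -m creep '[[0.6,0,0,0.002,0,0,0],[0.6,0,0,0.002,0,0,0],[0.6,0,0,0.001,0,0,0],[0.6,0,0,0,0,0,0]]'
python3 -m creep '[[0.6,0,0,0.002,0,0,0],[0.6,0,0,0.002,0,0,0],[0.6,0,0,0.001,0,0,0],[0.6,0,0,0,0,0,0]]'
python3 -m creep '[[0.6,0,0,0.001,0,0,0],[0.6,0,0,0.001,0,0,0],[0.6,0,0,0,0,0,0]]'
```

```text
t: 24.0
tool_pos: [0.5395, 0.0115, 0.0991]
tool_rot: [0.825, -3.031, -0.0]
contact_force: [0.4, 0.4, -2.4]
opening: 0.0642
t: 24.4
tool_pos: [0.5394, 0.0115, 0.094]
tool_rot: [0.825, -3.031, -0.0]
contact_force: [-0.8, 0.3, -3.8]
opening: 0.0643
t: 24.7
tool_pos: [0.5395, 0.0115, 0.0921]
tool_rot: [0.825, -3.031, -0.0]
contact_force: [0.1, -0.7, -3.8]
opening: 0.064
```

Plug is inside, with no side load. Lower on until it touches.

```bash
python3 -m creep '[[0.6,0,0,0.001,0,0,0],[0.6,0,0,0.0005,0,0,0],[0.6,0,0,0,0,0,0]]'
python3 -m creep '[[0.6,0,0,0.0005,0,0,0],[0.6,0,0,0.0005,0,0,0],[0.6,0,0,0,0,0,0]]'
```

```text
t: 25.0
tool_pos: [0.5397, 0.0114, 0.091]
tool_rot: [-0.825, 3.031, -0.0]
contact_force: [-0.8, -0.3, -1.2]
opening: 0.064
t: 25.3
tool_pos: [0.5397, 0.0115, 0.091]
tool_rot: [0.825, -3.031, -0.0]
contact_force: [-4.8, 0.7, 5.7]
opening: 0.064
```

```bash
python3 -m creep '[[0.8,0,0,-0.0005,0,0,0],[0.8,0,0,0,0,0,0],[1,0,0,0,0,0,0],[1,0,0,0,0,0,0],[1,0,0,0,0,0,0],[1,0,0,0,0,0,0],[1,0,0,0,0,0,0]]'
python3 - <<'E'
from h import *
st();im=get_image('wrist');cv2.imwrite('pics/w8.png',im[:,:,::-1])
E
python3 -m creep '[[1,0,0,-0.01,0,0,0],[1,0,0,-0.02,0,0,0],[1,0,0,-0.03,0,0,0],[1,0,0,-0.03,0,0,0],[1,0,0,-0.03,0,0,0],[1,0,0,0,0,0,0],[1,0,0,0,0,0,0],[1,0,0,0,0,0,0]]'
python3 - <<'E'
from h import *
p,R=st();c=calibration('wrist');im=get_image('wrist');cv2.imwrite('pics/w9.png',im[:,:,::-1])
lid=np.array([.5411,.0125])
print('exp cap',proj(c,[*lid,.137]),'knob',proj(c,[*lid,.155]))
g=cv2.cvtColor(im,cv2.COLOR_RGB2GRAY)
for z,r in((.119,.033),(.137,.029),(.155,.010)):
  print(z,circ(im,c,lid,z,r,tol=.0015)[0])
print([(n,[(d['extent'],d['conf']) for d in models.search_frame('wrist',n)][:2]) for n in('lid_outer','tin')])
cv2.imwrite('pics/w9c.png',cv2.resize(im[:,:,::-1],(768,576),interpolation=cv2.INTER_CUBIC))
E
```

```text
t: 26.0
tool_pos: [0.5396, 0.0114, 0.0903]
tool_rot: [0.825, -3.031, 0.0]
contact_force: [1.0, 0.5, -0.8]
opening: 0.0854
t 26.0 pos [0.5396 0.0114 0.0903] x [-0.8622 -0.5066  0.    ] y [-0.5066  0.8622 -0.    ] z [-0. -0. -1.] F [ 1.0448  0.5023 -0.8071] op 0.08536138505446182
t: 26.85
tool_pos: [0.5389, 0.0115, 0.2091]
tool_rot: [0.824, -3.03, -0.001]
contact_force: [0.1, -0.1, -0.4]
opening: 0.0852
t 26.85 pos [0.5389 0.0115 0.2091] x [-0.8622 -0.5066  0.0016] y [-0.5066  0.8622  0.0012] z [-0.002   0.0002 -1.    ] F [ 0.1407 -0.1399 -0.3885] op 0.08523457361194428
exp cap [255.4031 219.4931] knob [255.4008 230.2881]
0.119 [(array([0.5424, 0.0133]), np.float32(0.032)), (array([0.5454, 0.0123]), np.float32(0.0331)), (array([0.5474, 0.0148]), np.float32(0.03255))]
0.137 [(array([0.5411, 0.011 ]), np.float32(0.028982183))]
0.155 [(array([ 0.5049, -0.0217]), np.float32(0.0112000005)), (array([ 0.5209, -0.0082]), np.float32(0.0112000005)), (array([ 0.5144, -0.0077]), np.float32(0.0112000005))]
[('lid_outer', [([208.8, 167.0, 298.4, 256.3], 0.8)]), ('tin', [([197.9, 121.7, 310.2, 217.7], 0.67)])]
```

```bash
python3 -m creep '[[1,-0.0018,-0.001,0,0,0,0],[1,0,0,0.02,0,0,0],[1,0,0,0.02,0,0,0],[1,0,0,0.015,0,0,0],[1,0,0,0.006,0,0,0],[1,0,0,0.003,0,0,0],[1,0,0,0,0,0,0],[1,0,0,0,0,0,0]]'
python3 -c "
from h import *
delta([.5405,.0115,.143],120)"
```

```text
t: 27.8
tool_pos: [0.5423, 0.0114, 0.1473]
tool_rot: [-0.824, 3.03, -0.001]
contact_force: [0.2, -0.5, 0.5]
opening: 0.0854
t 27.8 pos [0.5423 0.0114 0.1473] x [-0.8622 -0.5066 -0.0013] y [-0.5066  0.8622 -0.001 ] z [ 0.0016 -0.0002 -1.    ] F [ 0.1911 -0.5173  0.4993] op 0.08535088227215464
shift [0.0016 0.001  0.0043] turn [-0.055   0.0731  0.4368]
```

```bash
python3 -m creep '[[0.4,0,0,0.003,0,0,0],[0.4,0,0,0,0,0,0],[0.4,0,0,0,0,0,0],[0.4,0,0,0,0,0,0],[0.4,0,0,0,0,0,0]]' 30
python3 -m creep '[[0,0,0,0,0,0,0],[0,0,0,0,0,0,0],[0,0,0,0,0,0,0],[0,0,0,0,0,0,0],[0,0,0,0,0,0,0],[0,0,0,0,0,0,0]]' 30
```

```text
t: 28.3
tool_pos: [0.5417, 0.0115, 0.1434]
tool_rot: [-0.825, 3.031, -0.0]
contact_force: [-0.2, 0.2, -0.0]
opening: 0.034
t: 28.9
tool_pos: [0.5419, 0.0114, 0.1435]
tool_rot: [-0.825, 3.031, -0.0]
contact_force: [-0.6, 0.0, 1.7]
opening: 0.0182
```

```bash
python3 -m creep '[[0,0,0,-0.003,0,0,0],[0,0,0,-0.004,0,0,0],[0,0,0,-0.005,0,0,0],[0,0,0,-0.006,0,0,0],[0,0,0,-0.01,0,0,0],[0,0,0,-0.015,0,0,0],[0,0,0,-0.02,0,0,0],[0,0,0,-0.02,0,0,0],[0,0,0,-0.012,0,0,0],[0,0,0,-0.005,0,0,0],[0,0,0,0,0,0,0],[0,0,0,0,0,0,0],[0,0,0,0,0,0,0],[0,0,0,0,0,0,0]]'
python3 - <<'E'
from h import *
p,R=st();o=[]
for n in('scene','side'):
    im=get_image(n)[:,:,::-1];c=calibration(n);u,v=proj(c,[.541,.012,.15]).astype(int);o.append(cv2.resize(im[v-50:v+50,u-50:u+50],(300,300),interpolation=cv2.INTER_CUBIC))
    if n=='side':print([(d['extent'],d['conf']) for d in models.search_frame(n,'scanner')])
    print(n,[[round(x,1) for x in (proj(c,q)-[u-50,v-50])*3] for q in([.541,.012,.105],[.541,.012,.119],[.541,.012,.131],[.541,.012,p[2]-.0065])])
cv2.imwrite('pics/end.png',np.hstack(o))
E
```

```text
t: 30.3
tool_pos: [0.5412, 0.0116, 0.2421]
tool_rot: [0.824, -3.03, -0.001]
contact_force: [-0.2, -0.0, -0.1]
opening: 0.0181
t 30.3 pos [0.5412 0.0116 0.2421] x [-0.8622 -0.5066  0.0016] y [-0.5066  0.8622  0.0012] z [-0.002   0.0002 -1.    ] F [-0.2271 -0.0292 -0.1338] op 0.01808620205951263
scene [[np.float64(154.1), np.float64(194.3)], [np.float64(153.2), np.float64(180.9)], [np.float64(152.5), np.float64(169.2)], [np.float64(145.6), np.float64(62.0)]]
[([213.0, 303.2, 283.8, 351.2], 0.64)]
side [[np.float64(152.4), np.float64(192.3)], [np.float64(152.2), np.float64(179.6)], [np.float64(152.0), np.float64(168.5)], [np.float64(150.3), np.float64(66.7)]]
```

View pics/end.png

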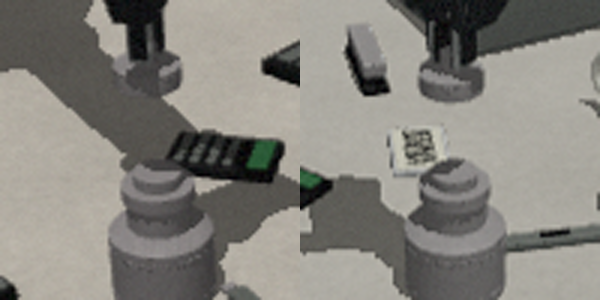

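Both views show the outer lid level in the fingers, at (147,75) and (451,80). The inner lid sits flat on the tin's neck with its boss showing, at (157,180) and (455,180). The scanner's box in the side view matches its starting place. Handing in.

```bash
python3 -c "
from station import finish_job
print(finish_job())"
```

```text
the job is handed in; nothing more can be done
None
```

I ran the whole sequence and handed it in at about 30 s of the 72 s allowed; the hand-in gave no verdict.

**What I did**
- **Scanner:** I held it level with its window about 7 cm over the barcode's middle for more than a second. I then laid it flat where it had been and let go.
- **Lids:** I carried both lids to the tin by the inner rim and lowered them until they touched (about 6 N). I released them, then lifted the outer lid by its knob about 98 mm straight up.

**Last checks**
- **Outer lid:** it is held level, with a finger opening of 18 mm on the 20 mm knob. Openings read 1 to 2 mm small on the other grips too.
- **Inner lid:** it sits flat on the tin's neck in both fixed camera views.
- **Tin and nearby things:** I saw no movement of the tin, calculator, label or stapler in those views. I did not measure the other bystanders again.
- **Scanner:** its box in the side view matches its starting one.

**Checks that disagreed**
- **Label position:** the wrist camera and the fixed cameras differed by about 6 mm. I aimed between them, within the 15 mm allowed.
- **Lids in the grip:** two estimates of their position along the pads differed by about 3 mm. I mostly followed the in-hand view, and the plug went in without side load.
- **Circle fits:** some, such as those on the inner rim and the knob, latched onto wrong edges and were discarded.

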